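# Restock a child-locked tablet-tube dispenser and draw the first tube

### The arm

A 6-joint arm with a two-finger parallel gripper is mounted at the origin on the work surface. World frame = base frame: x ahead of the robot, y to its left, z up, the work surface at z = 0. Lengths are in m, angles in degrees, forces in N, time in s.
With the tool pointing down it reaches from about 0.275 to 0.825 m from the base axis. Payload 5.2 kg.
Tool frame: the origin (TCP) lies on the centre line of the jaws, within the pads' length; the fingertips stand 17 mm ahead of it and the grasp point (between the pads) lies 2 mm behind it; z points along the fingers, y is the line along which they close (so a half turn about z gives the same grasp; the last joint's range is limited). The gripper opens to 93 mm and grips with 3 to 60 N. Pads are 15 mm wide; open, the fingers measure 128 mm over their backs; the gripper's body (75 mm by 188 mm) begins 65 mm behind the grasp point.
Start: joints at [62.636, 14.817, 87.949, -0, 77.235, -11.62], TCP at [0.149, 0.529, 0.236] pointing down, gripper open.
Joint ranges: [-179.93, 179.93], [-52.35, 119.4], [10.71, 147.94], [-69.91, 249.91], [12.55, 155.21], [-178.61, 178.61]. Speed limits (degrees/s): [147.25, 147.25, 180, 180, 180, 180].

### API

Orientations are given as a 3x3 rotation matrix whose columns are the frame's x, y, z axes.
In Python, from workcell import env gives the robot as it stands.
- The arm moves only by the shell command python3 -m handwheel 'ROWS'. ROWS is text: rows parted by semicolons, each of 7 numbers parted by spaces: the shift along the tool's x, y, z in mm, then the turn, a rotation vector about the tool's x, y, z in rad, then the opening, from 0 (shut) to 1 (fully open). A call has 1 to 5 rows; each row shifts and turns the commanded pose from where the row before left it, along the tool's axes as they then stand; what a row does not reach is not made up. A row lasts 1/12 s, in which the tool goes at most 41.7 mm and 7.16 degrees, less where a joint would pass 70% of its speed; a pose out of reach is approached as far as the arm can. A call is refused whole if a number of a shift passes 41.7 or a number of a turn 0.125, either way. A call with a gripper value outside its range is refused whole. The fingers move at their own pace and stop on an object; the grip force is fixed at half the most. Time passes only in rows, so rows that do not move let the fingers close. It gives the time, the measured TCP pose, the force, the opening and the grip force at its end, in the units of the state.
- env.get_obs(): the state, without advancing time (a new reading comes with each control period).
- env.read_camera(name): name is "side" or "top" or "wrist"; returns a dict with "color" (400x640x3 uint8, red, green, blue), "fovy" (degrees; the focal length in pixels is half the picture's height over the tangent of half this angle, whatever the lens; pixels are square), "cx", "cy" (the principal point, pixels), "world_from_camera" (4x4, takes a point from camera to world coordinates); the wrist camera has in their place "tool_from_camera" (4x4, takes a point from camera to tool coordinates, whose origin is the TCP and whose axes are the flange's). Camera axes: x right, y down, z forward; pixel columns grow to the right and rows downward; lengths in m; the calibration is good to about 2 mm. A picture is of the moment at which its call begins: read the wrist's pose just before it. There is no depth.
- env.job_done(): hands the job in; it is judged then, once.
The state is a dict: "time": time; "joint_positions": joint angles; "qd": joint speeds; "tau": joint torques, N m; "position": TCP position; "tcp_rot": TCP orientation; "contact_force": force on the tool from outside, world axes, zero at the start; "ft_torque": the same for the moment, N m; "grip_width": finger opening in m; "finger_force": force on a finger pad.
Only numpy, scipy, OpenCV 4.12 (cv2) and the standard library are available. Lean on these libraries where they do the work, as an engineer would, in place of code of your own. Each camera call takes 0.05 s, during which the arm holds its last target. There are 200 camera calls.

### The job

Restock the white tablet-tube dispenser: with its child lock still on, lay the tubes that are out on the plaster one at a time into its sloping magazine so that they will come out in order of expiry - yellow first, then green, then blue, then red, whichever of these are there. Then slide the orange child-lock tab fully aside, press the black button right down once so that the yellow tube rolls out, lay that tube flat in the loose grey pill tray, and slide the tab fully back to lock the dispenser. Leave the other tubes in the magazine and everything else on the surface undisturbed.

Things in the scene. Friction and masses are not known exactly. Their poses are not given: they have to be found in the camera images.
- dispenser: Fixed white dispenser, 270 x 170 mm, 90 mm high. Origin on the table under the gate, on the chute's centre line; x level, uphill (outlet to mouth), z up. Open chute 85 mm wide inside (y -42 to 42), walls 18 mm high, floor sloping down 10 degrees to -x; tubes lie across it and roll to the gate at x = 0: first in, first out. Beside it (y -46 to -120, x -45 to 125) a grey housing, top 66 mm high.
- chute (a point): Point on the chute floor at the gate (a steel blade 11 mm high), on the centre line; frame tilted with the chute: x uphill along the floor, y across, z square to it. Up to four tubes rest behind the gate, each across the chute, centres at z = 15 mm and x = 16, 46, 76, 106 mm, y within 3 mm of 0.
- mouth (a point): Loading place in the upper end of the chute: centre of a tube resting on the floor there (x = 145 mm in the chute frame, tube along y). The 22 mm high end wall is 42 mm further uphill; from the side walls' top smooth flares lead out to 105 mm wide, 31 mm above the floor. A tube let go here within 20 mm of the floor rolls down to the gate, or to the tube before it, within 2 s.
- outlet (a point): Where the dispensed tube's centre comes to rest (about 28 mm above the table), lying across the low end against a 25 mm high front wall. Front wall and outlet floor have a central cut-out 40 mm wide, open to the table, so fingers can go down before and behind the tube (45 mm free behind it).
- button (a joint): Travel of the black button: 0 up, 0.013 m at its stop. Spring return, 2 N to start, 6 N at the stop; locked, it moves under 2 mm. It drops the gate and raises a hold-back blade behind the first tube, so one tube rolls out (keep it down about 1 s); letting it up lets the rest roll down to the gate.
- button_top (a point): Centre of the top of the black round button, 32 mm across, on the housing, 86 mm above the table when up; pressed straight down. Its head stands 20 mm above the housing top, so closed fingertips can press it home.
- lock_tab (a joint): Position of the orange child-lock tab: 0 locked (its fork is under the button's head), 0.022 m slid fully aside, towards the dispenser's +x (away from the button). It stays where it is put and slides with 1.5 N; the button is free from 0.018 m on.
- tab_fin (a point): Centre of the top edge of the tab's upright fin, 91.5 mm above the table; moves with the tab. The fin is 26 mm long (dispenser x, the slide direction), 12 mm thick (dispenser y), and stands 19 mm above the tab's flat plate; locked, it is 55 mm from the button's centre. Grip it across its thickness from above, or push it.
- tube_yellow: Tablet tube with a yellow cap and a wide yellow band on a white barrel, a smooth round cylinder 30 mm in diameter and 80 mm long, its ends rounded by 4 mm, 45 g (varies). Origin at its centre, its x axis along the tube towards the cap. It lies on its side and does not roll away by itself on the level. Always there.
- tube_green: Tablet tube with a green cap and a wide green band on a white barrel, a smooth round cylinder 30 mm in diameter and 80 mm long, its ends rounded by 4 mm, 45 g (varies). Origin at its centre, its x axis along the tube towards the cap. It lies on its side and does not roll away by itself on the level. May be absent.
- tube_blue: Tablet tube with a blue cap and a wide blue band on a white barrel, a smooth round cylinder 30 mm in diameter and 80 mm long, its ends rounded by 4 mm, 45 g (varies). Origin at its centre, its x axis along the tube towards the cap. It lies on its side and does not roll away by itself on the level. May be absent.
- tube_red: Tablet tube with a red cap and a wide red band on a white barrel, a smooth round cylinder 30 mm in diameter and 80 mm long, its ends rounded by 4 mm, 45 g (varies). Origin at its centre, its x axis along the tube towards the cap. It lies on its side and does not roll away by itself on the level. May be absent.
- tray: Loose grey pull-out tray of the pill box, standing on the surface near the outlet end of the dispenser: an open flat tray 120 mm (its x) by 100 mm (its y), 16 mm high, walls and floor 3 mm thick, 150 g. Origin at the centre of its underside.
- jar: Bystander: white ceramic jar with a clip-on lid, 80 mm across, 94 mm high. Origin under its centre.
- funnel: Bystander: green plastic funnel standing on its wide mouth, 72 mm across, 74 mm high. Origin under its centre.
- thermometer: Bystander: glass thermometer in a metal tube, lying on its side, 130 mm long, 14 mm thick. Origin at its middle.
- teaspoon: Bystander: steel teaspoon, 140 mm long, lying flat. Origin near its middle.
- syrup: Bystander: amber bottle with a white cap, 56 mm across, 115 mm high. Origin under its centre.
- mug: Bystander: blue ceramic mug, 76 mm across, 78 mm high. Origin under its centre.
- pillbox: Bystander: grey plastic pill box that the tray belongs to, 110 x 130 mm, 53 mm high, one tray still in it. Origin under its centre.
Mind the look-alikes: they are no part of the job. There is more than one size of the tube_blue; the one meant has the size given above. Several things look just like the tube_red: the one meant starts farthest to the robot's left.

How it is judged:
By the outcome, as a careful person would: the job done as asked, in the order asked, and still so for the second after the job is handed in, with the robot touching nothing.
Of tube_green, tube_blue, tube_red only 2 to 3 are there at a start; the rules pass over those that are not, and their reading is None.
At some moment in a run one of tray may be knocked a few centimetres aside while the robot is not near it.
Once in a run the grip may slacken for a moment while it holds something.
It also fails if it takes over 208 s, if anything falls off the work surface, if the arm or the gripper's body presses on something with over 40 N, if the wrist force passes 120 N, or if a joint passes its speed limit or range.

## Working session

There is one attempt and no reset: what is moved stays moved. The work goes in short steps, Python scripts to look and compute and a shell command to move; the robot and the scene stay as the last step left them, time stands still between calls to the robot, and variables do not carry over. Pictures are saved under pics/ and viewed, at most 17 in all, crops included, and the job is handed in when it is done.

```bash
ls; mkdir -p pics; cat > h.py <<'E'
import numpy as np, cv2, json
from workcell import env
def snap(n,f=None):
    o=env.get_obs(); c=env.read_camera(n)
    if f: cv2.imwrite(f'pics/{f}.png',c['color'][:,:,::-1])
    K=200/np.tan(np.radians(c['fovy'])/2)
    if 'world_from_camera' in c: T=np.array(c['world_from_camera'])
    else:
        W=np.eye(4); W[:3,:3]=o['tcp_rot']; W[:3,3]=o['position']; T=W@np.array(c['tool_from_camera'])
    return c['color'],(K,c['cx'],c['cy'],T)
def pix(cam,u,v,z):
    K,cx,cy,T=cam; d=T[:3,:3]@np.array([(u-cx)/K,(v-cy)/K,1]); p=T[:3,3]
    return p+d*(z-p[2])/d[2]
def proj(cam,P):
    K,cx,cy,T=cam; q=T[:3,:3].T@(np.array(P)-T[:3,3]); return cx+K*q[0]/q[2],cy+K*q[1]/q[2]
E
python3 - <<'E'
from h import *
import pickle
C={}
for n in ('top','side','wrist'):
    im,cam=snap(n,n+'0'); C[n]=cam; print(n,np.round(cam[0]),cam[1:3],np.round(cam[3],3).tolist())
pickle.dump(C,open('cams.pkl','wb'))
print(env.get_obs())
E
```

```text
pics
top 494.0 (315.9955422973386, 199.63291367299578) [[0.009, -0.998, 0.064, 0.447], [-1.0, -0.009, -0.004, -0.014], [0.005, -0.064, -0.998, 1.572], [0.0, 0.0, 0.0, 1.0]]
side 452.0 (324.52818906126026, 193.9301984616319) [[0.885, -0.283, 0.37, 0.121], [-0.465, -0.555, 0.689, -0.781], [0.011, -0.782, -0.623, 0.817], [0.0, 0.0, 0.0, 1.0]]
wrist 293.0 (319.203982407946, 199.65427680260126) [[0.272, 0.927, 0.259, 0.078], [0.962, -0.262, -0.074, 0.549], [-0.001, 0.269, -0.963, 0.384], [0.0, 0.0, 0.0, 1.0]]
{'time': 0.15, 'joint_positions': array([ 6.26344568e+01,  1.48484299e+01,  8.79955175e+01, -5.05127715e-04,
        7.72359632e+01, -1.16204393e+01]), 'qd': array([ 0.00629646, -0.08051871, -0.25695907, -0.01321228,  0.01928738,
        0.01062309]), 'tau': array([ 2.41938920e-03, -4.37643206e+01, -2.84235585e+01,  7.19127129e-02,
        3.79378733e-02, -9.74483419e-05]), 'position': array([0.14904951, 0.52900754, 0.23502841]), 'tcp_rot': array([[-9.62478872e-01,  2.71355891e-01, -6.33460306e-04],
       [ 2.71356493e-01,  9.62478109e-01, -1.24257519e-03],
       [ 2.72511580e-04, -1.36784593e-03, -9.99999027e-01]]), 'contact_force': array([0.23243594, 0.23730517, 0.35165738]), 'ft_torque': array([ 0.06171558, -0.02403742, -0.02285476]), 'finger_force': 0.0, 'grip_width': 0.09312662733489498}
```

View pics/top0.png

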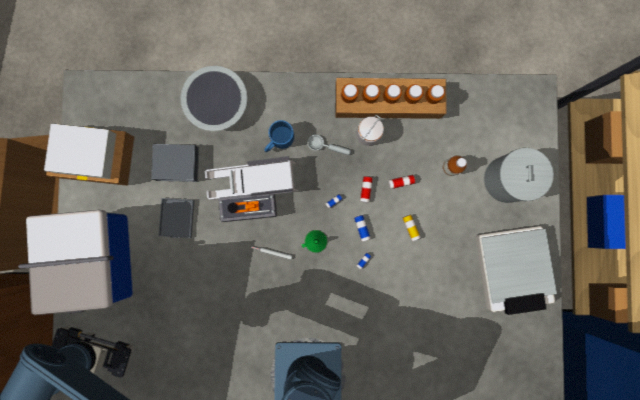

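View pics/side0.png

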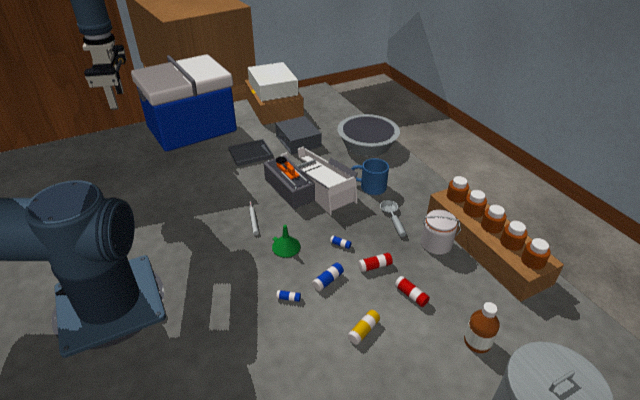

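```bash
python3 - <<'E'
import cv2
a=cv2.imread('pics/top0.png')
cv2.imwrite('pics/c1.png',cv2.resize(a[130:260,150:310],None,fx=5,fy=4.6,interpolation=cv2.INTER_CUBIC)[:,:800])
cv2.imwrite('pics/c2.png',cv2.resize(a[165:275,310:430],None,fx=5,fy=5,interpolation=cv2.INTER_CUBIC))
E
```

```text
(no output)
```

View pics/c1.png

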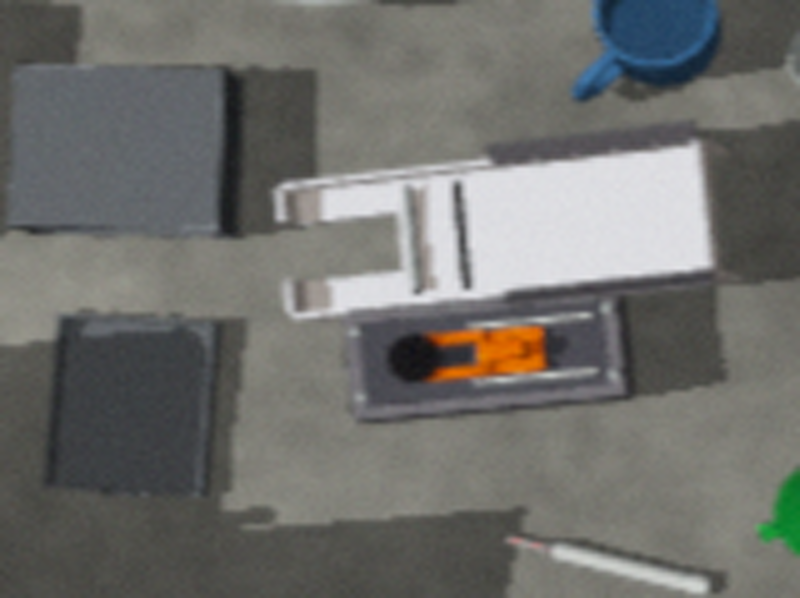

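View pics/c2.png

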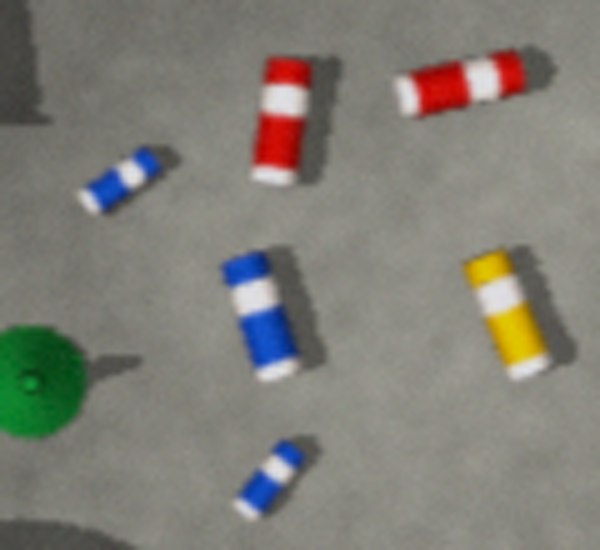

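```bash
cat > m1.py <<'E'
from h import *
import pickle
from scipy.optimize import least_squares
cam=pickle.load(open('cams.pkl','rb'))['top']
def c1(x,y): return 150+x/5-.4,130+y/4.6-.4
def c2(x,y): return 310+x/5-.4,165+y/5-.4
for n,a,b in (('Y',(487,255),(530,368)),('B',(243,258),(278,372)),('R',(289,65),(274,178))):
    A=pix(cam,*c2(*a),.015);B=pix(cam,*c2(*b),.015);d=A-B
    print(n,np.round((A+B)/2,4),'len',np.linalg.norm(d).round(4),'ang',np.degrees(np.arctan2(d[1],d[0])).round(1))
obs=[((-45,-46,66),(350,325)),((125,-46,66),(622,298)),((125,-120,66),(628,393)),((-45,-120,66),(357,418))]
def res(p):
    c,s=np.cos(p[2]),np.sin(p[2]);r=[]
    for (x,y,z),uv in obs:
        q=proj(cam,[p[0]+(c*x-s*y)/1e3,p[1]+(s*x+c*y)/1e3,z/1e3]);r+=list(np.subtract(q,c1(*uv)))
    return r
s=least_squares(res,[.5,.1,-1.5]);print('disp',s.x.round(4),np.degrees(s.x[2]).round(2),s.fun.round(2))
print('button',pix(cam,*c1(410,357),.086),'fin',pix(cam,*c1(510,345),.0915))
print('gate',pix(cam,*c1(405,188),.04),pix(cam,*c1(415,290),.04),'slot',pix(cam,*c1(457,182),.04),pix(cam,*c1(467,288),.04))
print('tray',[pix(cam,*c1(*q),.016).round(3) for q in ((60,318),(215,320),(208,493),(46,487))])
E
python3 m1.py
```

```text
Y [ 0.464  -0.3217  0.015 ] len 0.0757 ang 20.8
B [ 0.4604 -0.1655  0.015 ] len 0.0748 ang 17.3
R [ 0.5827 -0.1785  0.015 ] len 0.0724 ang -7.4
disp [ 0.5961  0.2366 -1.4621] -83.77 [-1.01 -2.04  0.11 -1.68  1.19  1.78 -0.29  1.91]
button [0.51745791 0.23279835 0.086     ] fin [0.52557101 0.17215547 0.0915    ]
gate [0.6341396  0.24584942 0.04      ] [0.56494689 0.238255   0.04      ] slot [0.63853492 0.2135629  0.04      ] [0.566602   0.20600927 0.04      ]
tray [array([0.545, 0.465, 0.016]), array([0.545, 0.368, 0.016]), array([0.427, 0.369, 0.016]), array([0.43 , 0.471, 0.016])]
```

```bash
H="python3 -m handwheel"
python3 -m handwheel '-31 -16 -4 0 0 0 1;-31 -16 -4 0 0 0 1;-32 -16 -4 0 0 0 1;-32 -16 -4 0 0 0 1;-32 -16 -4 0 0 0 1' | tail -3
python3 -m handwheel '-32 -16 -4 0 0 0 1;-32 -16 -4 0 0 0 1;-32 -16 -4 0 0 0 1;-32 -16 -4 0 0 0 1;-32 -16 -4 0 0 0 1' >/dev/null
python3 -m handwheel '-32 -16 -5 0 0 0 1;-32 -16 -5 0 0 0 1;-32 -16 -5 0 0 0 1;-32 -16 -5 0 0 0 1;-30 -16 -5 0 0 0 1' >/dev/null
python3 -m handwheel '0 0 0 0 0 -.095 1;0 0 0 0 0 -.095 1;0 0 0 0 0 -.095 1;0 0 0 0 0 -.095 1;0 0 0 0 0 0 1'
python3 - <<'E'
from h import *
import pickle
im,cam=snap('wrist','w1'); pickle.dump(cam,open('w1.pkl','wb'))
E
```

```text
contact_force: [0.5, 0.3, -0.1]
grip_width: 0.0931
finger_force: 0.0
time: 1.82
position: [0.5422, 0.169, 0.3002]
tcp_rot: [[-0.994, -0.108, -0.001], [-0.108, 0.994, -0.0], [0.001, -0.0, -1.0]]
contact_force: [-0.4, -0.5, -0.3]
grip_width: 0.093
finger_force: 0.0
```

View pics/w1.png

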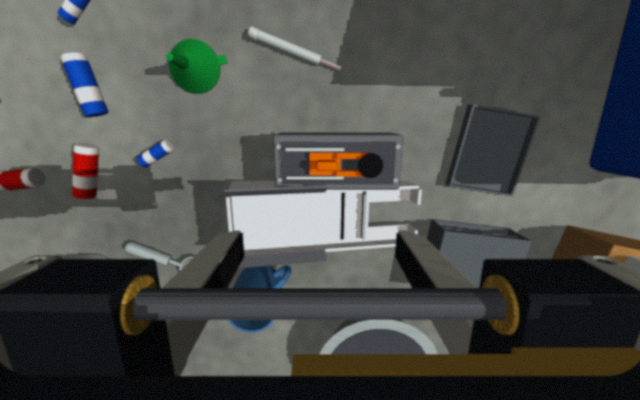

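```bash
python3 - <<'E'
import cv2
a=cv2.imread('pics/w1.png')
cv2.imwrite('pics/c3.png',cv2.resize(a[125:270,220:430],None,fx=3.8,fy=3.8,interpolation=cv2.INTER_CUBIC))
E
```

```text
(no output)
```

View pics/c3.png

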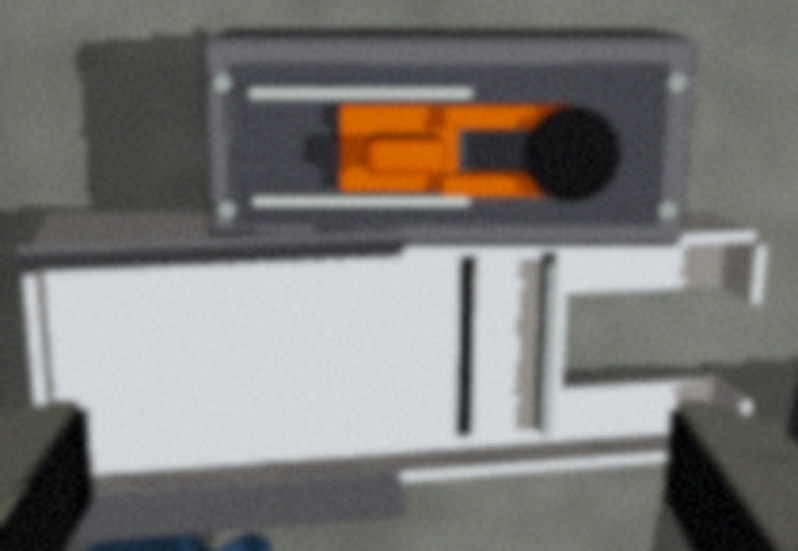

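```bash
cat > m2.py <<'E'
from h import *
import pickle
from scipy.optimize import least_squares
cam=pickle.load(open('w1.pkl','rb'))
def c(x,y): return 220+x/3.8-.4,125+y/3.8-.4
P=lambda x,y,z: pix(cam,*c(x,y),z)
b=P(572,153,.086);f=P(410,155,.0915)
print('button',b.round(4),'fin',f.round(4),'dist',np.linalg.norm((b-f)[:2]).round(4),'dir',np.degrees(np.arctan2(*(f-b)[1::-1])).round(1))
obs=[((-45,-46,66),(680,238)),((125,-46,66),(210,230)),((125,-120,66),(208,36)),((-45,-120,66),(693,36))]
def res(p):
    cc,s=np.cos(p[2]),np.sin(p[2]);r=[]
    for (x,y,z),uv in obs:
        q=proj(cam,[p[0]+(cc*x-s*y)/1e3,p[1]+(s*x+cc*y)/1e3,z/1e3]);r+=list(np.subtract(q,c(*uv)))
    return r
s=least_squares(res,[.59,.23,-1.5]);print('disp',s.x.round(4),np.degrees(s.x[2]).round(2),s.fun.round(2))
for z in (.03,.04):
  print('gate',z,P(549,256,z).round(4),P(544,432,z).round(4))
  print(' slot',P(467,258,z).round(4),P(464,432,z).round(4))
print('floor corner mouth z.06', P(45,270,.06).round(4), 'end wall top', P(25,275,.08).round(4),P(37,400,.08).round(4))
E
python3 m2.py
```

```text
button [0.5177 0.2296 0.086 ] fin [0.5232 0.1767 0.0915] dist 0.0532 dir -84.1
disp [ 0.5987  0.2382 -1.472 ] -84.34 [ 1.48  1.93 -1.47  2.97 -2.87 -2.56  2.87 -1.36]
gate 0.03 [0.5659 0.2376 0.03  ] [0.6389 0.2465 0.03  ]
 slot [0.5701 0.2061 0.03  ] [0.6424 0.2143 0.03  ]
gate 0.04 [0.5636 0.2358 0.04  ] [0.6348 0.2445 0.04  ]
 slot [0.5677 0.205  0.04  ] [0.6382 0.213  0.04  ]
floor corner mouth z.06 [0.5836 0.0519 0.06  ] end wall top [0.5802 0.0508 0.08  ] [0.6257 0.056  0.08  ]
```

```bash
python3 -m handwheel '10 -36 6 0 0 0 1;10 -37 6 0 0 0 1;10 -37 8 0 0 0 1;10 -37 8 0 0 0 1;10 -37 8 0 0 0 1' >/dev/null
python3 -m handwheel '10 -37 8 0 0 0 1;10 -37 8 0 0 0 1;10 -37 8 0 0 0 1;10 -37 8 0 0 0 1;10 -37 8 0 0 0 1' >/dev/null
python3 -m handwheel '10 -37 8 0 0 0 1;10 -37 8 0 0 0 1;10 -37 8 0 0 0 1;0 0 0 0 0 -.085 1;0 0 0 0 0 -.085 1' >/dev/null
python3 -m handwheel '0 0 0 0 0 -.085 1;0 0 0 0 0 0 1;0 0 0 0 0 0 1'
cat >> h.py <<'E'
def tubes(cam,im,col,z=.015):
    h=cv2.cvtColor(im,cv2.COLOR_RGB2HSV)
    r={'Y':((18,150,90),(35,255,255)),'B':((105,150,60),(125,255,255)),'R':((0,170,70),(6,255,255))}[col]
    m=cv2.inRange(h,*r); 
    if col=='R': m|=cv2.inRange(h,(174,170,70),(180,255,255))
    n,l,s,c=cv2.connectedComponentsWithStats(m)
    for i in range(1,n):
        if s[i,4]>80:
            ys,xs=np.where(l==i); q=np.array([pix(cam,x,y,z)[:2] for x,y in zip(xs,ys)])
            w,v=np.linalg.eigh(np.cov(q.T)); print(col,'px',c[i].round(),s[i,4],'at',q.mean(0).round(4),'ang',round(np.degrees(np.arctan2(v[1,1],v[0,1]))%180,1),'sd',np.sqrt(w).round(4))
E
python3 - <<'E'
from h import *
im,cam=snap('wrist','w2'); tubes(cam,im,'Y')
import pickle; pickle.dump(cam,open('w2.pkl','wb'))
E
```

```text
time: 3.37
position: [0.4633, -0.3217, 0.2005]
tcp_rot: [[-0.937, -0.348, -0.0], [-0.348, 0.937, 0.0], [0.0, 0.0, -1.0]]
contact_force: [0.4, 0.7, 0.2]
grip_width: 0.0934
finger_force: 0.0
Y px [319. 175.] 706 at [ 0.4534 -0.3261] ang 23.3 sd [0.0082 0.0097]
Y px [321. 212.] 292 at [ 0.4954 -0.3083] ang 112.3 sd [0.0047 0.008 ]
Y px [515. 310.] 110 at [ 0.5334 -0.02  ] ang 34.4 sd [0.0018 0.0156]
```

View pics/w2.png

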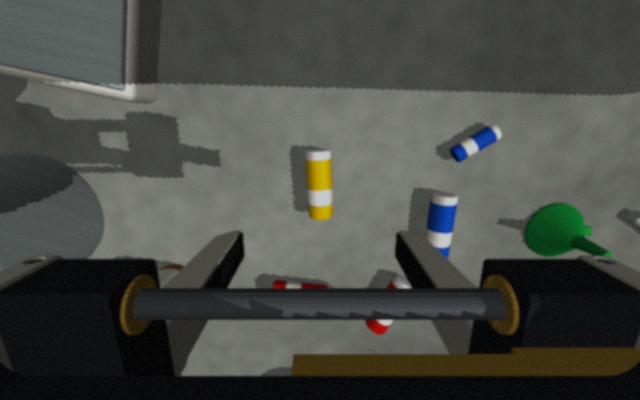

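```bash
python3 -m handwheel '-1 0 36 0 0 -.045 .7;0 0 36 0 0 0 .7;0 0 36 0 0 0 .7;0 0 36 0 0 0 .7;0 0 20 0 0 0 .7' >/dev/null
python3 -m handwheel '0 0 17 0 0 0 .7;0 0 0 0 0 0 .7;0 0 0 0 0 0 0;0 0 0 0 0 0 0;0 0 0 0 0 0 0' 
python3 -m handwheel '0 0 0 0 0 0 0;0 0 0 0 0 0 0;0 0 0 0 0 0 0' 
python3 -m handwheel '0 0 -20 0 0 0 0;0 0 -20 0 0 0 0;0 0 -30 0 0 0 0;0 0 -30 0 0 0 0;0 0 -30 0 0 0 0'
```

```text
time: 4.25
position: [0.4646, -0.3213, 0.02]
tcp_rot: [[-0.919, -0.393, 0.0], [-0.393, 0.919, -0.0], [-0.0, -0.0, -1.0]]
contact_force: [-0.8, 0.7, 0.0]
grip_width: 0.0496
finger_force: 0.0
time: 4.5
position: [0.4644, -0.3214, 0.0199]
tcp_rot: [[-0.919, -0.394, 0.0], [-0.394, 0.919, -0.0], [-0.0, -0.0, -1.0]]
contact_force: [-0.1, 0.5, 0.2]
grip_width: 0.0295
finger_force: 6.9
time: 4.92
position: [0.4639, -0.3211, 0.1507]
tcp_rot: [[-0.919, -0.394, -0.001], [-0.394, 0.919, 0.001], [0.0, 0.001, -1.0]]
contact_force: [-0.2, -0.7, -0.9]
grip_width: 0.0293
finger_force: 30.0
```

```bash
python3 -m handwheel '-23 25 -2 0 0 0 0;-23 25 -2 0 0 0 0;-23 25 -2 0 0 0 0;-23 25 -2 0 0 0 0;-23 25 -2 0 0 0 0' >/dev/null
python3 -m handwheel '-23 25 -2 0 0 0 0;-23 25 -2 0 0 0 0;-23 25 -2 0 0 0 0;-23 25 -2 0 0 0 0;-23 25 -2 0 0 0 0' >/dev/null
python3 -m handwheel '-24 25 0 0 0 0.1 0;-21 27 0 0 0 .1 0;-21 26 0 0 0 .1 0;0 0 0 0 0 0 0;0 0 0 0 0 0 0' 
python3 - <<'E'
from h import *
import pickle
im,cam=snap('wrist'); pickle.dump(cam,open('w3.pkl','wb'))
a=im[130:340,180:470,::-1]; b,cs=snap('side'); b=b[100:240,200:420,::-1]
a=cv2.resize(a,(500,362)); b=cv2.resize(b,(298,190))
o=np.zeros((362,800,3),np.uint8); o[:,:500]=a; o[:190,500:798]=b; cv2.imwrite('pics/w3.png',o)
E
```

```text
time: 6.17
position: [0.6165, 0.0949, 0.1692]
tcp_rot: [[-0.994, -0.109, -0.001], [-0.109, 0.994, -0.0], [0.001, -0.0, -1.0]]
contact_force: [0.0, -0.8, -1.3]
grip_width: 0.029
finger_force: 30.0
```

View pics/w3.png

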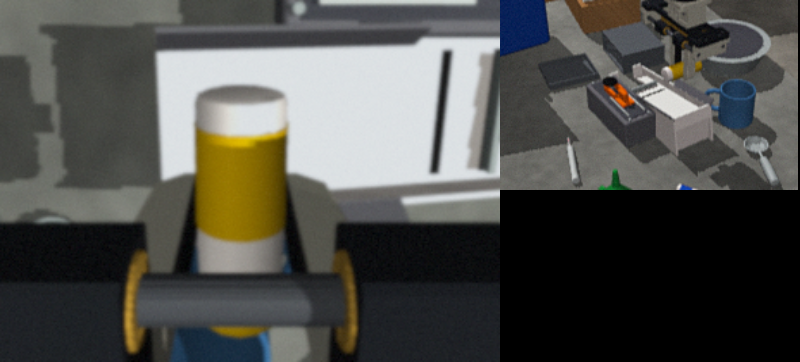

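```bash
python3 - <<'E'
from h import *
import pickle
cam=pickle.load(open('w3.pkl','rb'))
P=lambda x,y,z:pix(cam,180+x/1.724,130+y/1.724,z)
O=np.array([.599,.2395]);t=np.radians(-84);R=np.array([[np.cos(t),-np.sin(t)],[np.sin(t),np.cos(t)]])
D=lambda p:((np.array(p)[:2]-O)@R*1e3).round(1)
for n,x,y,z in (('endwall far-left top?',157,52,.08),('floor up L',170,49,.06),('floor up M',400,42,.04),('floor lo M',345,187,.045),('floor lo R',430,180,.038),('slot top',448,52,.037),('slot bot',436,172,.037)):
    print(n,D(P(x,y,z)))
E
```

```text
endwall far-left top? [185.4 -38.6]
floor up L [182.  -37.4]
floor up M [ 58.7 -39. ]
floor lo M [84.8 44.6]
floor lo R [32.9 42.9]
slot top [ 30.5 -33.2]
slot bot [29.5 38.2]
```

```bash
python3 -m handwheel '0 13 10 0 0 0 0;0 0 20 0 0 0 0;0 0 20 0 0 0 0;0 0 20 0 0 0 0;0 0 0 0 0 0 0' | sed -n '1,2p;4,9p'
python3 -m handwheel '0 0 5 0 0 0 0;0 0 5 0 0 0 0;0 0 0 0 0 0 0' | grep -E 'pos|contact'
python3 -m handwheel '0 0 4 0 0 0 0;0 0 0 0 0 0 0' | grep -E 'pos|contact'
python3 -m handwheel '0 0 4 0 0 0 0;0 0 0 0 0 0 0' | grep -E 'pos|contact'
```

```text
time: 6.68
position: [0.6115, 0.1056, 0.095]
contact_force: [-0.9, 0.2, -1.8]
grip_width: 0.0293
finger_force: 30.0
position: [0.6152, 0.1059, 0.0897]
contact_force: [0.3, 0.8, -0.1]
position: [0.6154, 0.1061, 0.0859]
contact_force: [0.0, 0.1, -0.9]
position: [0.615, 0.1062, 0.0814]
contact_force: [-0.3, -0.5, -1.0]
```

```bash
python3 -m handwheel '0 0 3 0 0 0 0;0 0 0 0 0 0 0' | grep -E 'pos|contact'
python3 -m handwheel '0 0 3 0 0 0 0;0 0 0 0 0 0 0' | grep -E 'pos|contact'
python3 -m handwheel '0 0 2 0 0 0 0;0 0 0 0 0 0 0' | grep -E 'pos|contact|width'
```

```text
position: [0.6149, 0.1062, 0.0782]
contact_force: [0.1, -0.5, -0.8]
position: [0.6149, 0.1062, 0.0752]
contact_force: [-0.6, 0.2, -0.6]
position: [0.6152, 0.1062, 0.0743]
contact_force: [-0.7, -0.4, 3.4]
grip_width: 0.0292
```

```bash
python3 -m handwheel '0 0 -5 0 0 0 0;0 0 0 0 0 0 .45;0 0 0 0 0 0 .45;0 0 0 0 0 0 .45;0 0 0 0 0 0 .45' | grep -E 'pos|contact|width'
python3 -m handwheel '0 0 -6 0 0 0 .45;0 0 -10 0 0 0 .45;0 0 -20 0 0 0 .45;0 0 -20 0 0 0 .45;0 0 -25 0 0 0 .45' | grep -E 'pos|contact|width'
python3 -m handwheel '0 0 -10 0 0 0 .6;0 0 0 0 0 0 .6;0 0 0 0 0 0 .6;0 0 0 0 0 0 .6;0 0 0 0 0 0 .6' | grep -E 'pos|time'
python3 - <<'E'
from h import *
import pickle
im,cam=snap('wrist'); b,cs=snap('top')
tubes(cam,im,'Y',.045); print('top');tubes(cs,b,'Y',.045);tubes(cs,b,'B');tubes(cs,b,'R')
cv2.imwrite('pics/w4.png',cv2.resize(im[100:250,150:470,::-1],(640,300)))
E
```

```text
position: [0.6151, 0.1061, 0.0786]
contact_force: [-0.5, 0.0, -0.5]
grip_width: 0.0416
position: [0.6146, 0.1061, 0.1604]
contact_force: [0.1, -0.5, -0.4]
grip_width: 0.0421
time: 9.02
position: [0.6141, 0.1061, 0.1679]
Y px [448. 188.] 1139 at [0.5917 0.2271] ang 23.8 sd [0.0088 0.0101]
Y px [443. 234.] 445 at [0.6378 0.2321] ang 87.5 sd [0.0046 0.0088]
Y px [205. 304.] 554 at [ 0.7435 -0.0035] ang 171.1 sd [0.0042 0.021 ]
Y px [437. 310.] 176 at [0.7245 0.2451] ang 14.1 sd [0.0017 0.0162]
top
B px [284. 130.] 136 at [0.7692 0.0842] ang 54.0 sd [0.0133 0.021 ]
B px [613. 221.] 1141 at [ 0.4872 -0.9601] ang 179.7 sd [0.0194 0.0486]
B px [119. 257.] 1600 at [0.362 0.592] ang 5.6 sd [0.0173 0.0757]
B px [363. 232.] 86 at [ 0.447  -0.1704] ang 17.9 sd [0.0081 0.0088]
B px [611. 371.] 2999 at [ 0.025  -0.9399] ang 31.6 sd [0.0446 0.0532]
R px [398. 182.] 81 at [ 0.6044 -0.2795] ang 111.0 sd [0.0078 0.009 ]
R px [365. 193.] 82 at [ 0.5698 -0.1769] ang 154.2 sd [0.008  0.0089]
```

View pics/w4.png

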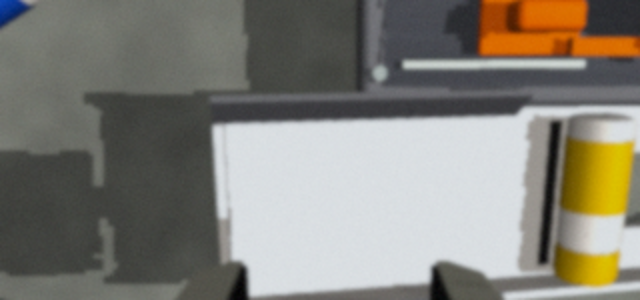

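```bash
python3 -m handwheel '18 -25 -3 0 0 0 1;18 -25 -3 0 0 0 1;18 -25 -3 0 0 0 1;18 -25 -3 0 0 0 1;18 -25 -3 0 0 0 1' >/dev/null
python3 -m handwheel '18 -25 -3 0 0 0 1;18 -25 -3 0 0 0 1;18 -26 -3 0 0 0 1;19 -26 -3 0 0 0 1;19 -26 -3 0 0 0 1' >/dev/null
python3 -m handwheel '0 0 0 0 0 -.095 1;0 0 0 0 0 -.095 1;0 0 0 0 0 0 1;0 0 0 0 0 0 1' | grep -E 'pos|rot'
python3 - <<'E'
from h import *
im,cam=snap('wrist'); tubes(cam,im,'B'); tubes(cam,im,'R')
cv2.imwrite('pics/w5.png',cv2.resize(im[100:300,150:470,::-1],(640,400)))
E
```

```text
position: [0.4604, -0.1646, 0.1992]
tcp_rot: [[-0.958, -0.288, -0.001], [-0.288, 0.958, 0.001], [0.001, 0.001, -1.0]]
B px [347.  87.] 347 at [ 0.351  -0.1668] ang 143.9 sd [0.0052 0.0059]
B px [324. 105.] 159 at [ 0.3748 -0.1851] ang 54.1 sd [0.0029 0.005 ]
B px [317. 175.] 707 at [ 0.4506 -0.1707] ang 19.9 sd [0.0082 0.0096]
B px [318. 212.] 269 at [ 0.494  -0.1559] ang 108.6 sd [0.0044 0.0077]
B px [373. 263.] 236 at [ 0.5383 -0.0715] ang 52.4 sd [0.0057 0.006 ]
B px [350. 270.] 105 at [ 0.5558 -0.0956] ang 33.7 sd [0.0027 0.0057]
R px [282. 267.] 509 at [ 0.5766 -0.1787] ang 1.1 sd [0.008  0.0094]
R px [161. 264.] 215 at [ 0.6162 -0.3259] ang 4.7 sd [0.0036 0.0093]
```

View pics/w5.png

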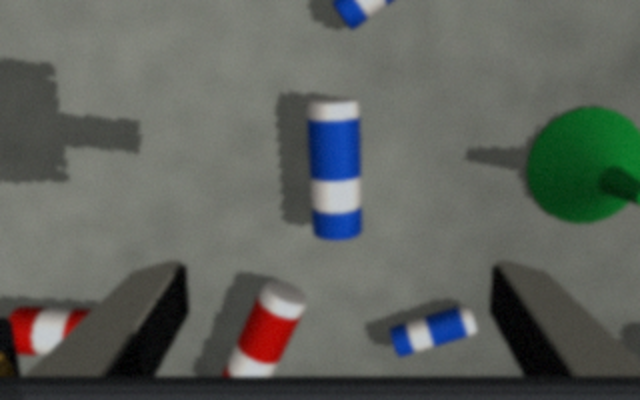

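```bash
python3 -m handwheel '0 -2 36 0 0 -.035 .7;0 0 36 0 0 0 .7;0 0 36 0 0 0 .7;0 0 36 0 0 0 .7;0 0 20 0 0 0 .7' >/dev/null
python3 -m handwheel '0 0 15 0 0 0 .7;0 0 0 0 0 0 .7;0 0 0 0 0 0 0;0 0 0 0 0 0 0;0 0 0 0 0 0 0' | grep -E 'pos|rot|width|contact'
python3 -m handwheel '0 0 0 0 0 0 0;0 0 0 0 0 0 0;0 0 0 0 0 0 0;0 0 0 0 0 0 0' | grep -E 'finger|pos' 
python3 -m handwheel '0 0 -20 0 0 0 0;0 0 -20 0 0 0 0;0 0 -30 0 0 0 0;0 0 -30 0 0 0 0;0 0 -40 0 0 0 0'
```

```text
position: [0.4616, -0.1662, 0.0208]
tcp_rot: [[-0.946, -0.324, 0.0], [-0.324, 0.946, -0.0], [-0.0, -0.0, -1.0]]
contact_force: [0.3, 0.6, 0.2]
grip_width: 0.0494
position: [0.4614, -0.1665, 0.0209]
finger_force: 30.0
time: 11.92
position: [0.4598, -0.1656, 0.1604]
tcp_rot: [[-0.946, -0.324, -0.004], [-0.324, 0.946, 0.002], [0.003, 0.003, -1.0]]
contact_force: [0.5, 0.1, -1.0]
grip_width: 0.0292
finger_force: 30.0
```

```bash
python3 -m handwheel '-23 21 0 0 0 0 0;-23 21 0 0 0 0 0;-23 21 0 0 0 0 0;-24 21 0 0 0 0 0;-24 21 0 0 0 0 0' >/dev/null
python3 -m handwheel '-23 21 0 0 0 0 0;-23 21 0 0 0 0 0;-24 21 0 0 0 0 0;-24 21 0 0 0 0 0;-24 20 0 0 0 0 0' >/dev/null
python3 -m handwheel '0 0 0 0 0 .111 0;0 0 0 0 0 .111 0;0 0 0 0 0 0 0;0 0 0 0 0 0 0'
```

```text
time: 13.08
position: [0.6156, 0.1075, 0.1604]
tcp_rot: [[-0.994, -0.111, -0.001], [-0.111, 0.994, -0.0], [0.001, 0.0, -1.0]]
contact_force: [-0.2, 0.7, -0.2]
grip_width: 0.0295
finger_force: 30.0
```

```bash
python3 -m handwheel '0 0 25 0 0 0 0;0 0 25 0 0 0 0;0 0 15 0 0 0 0;0 0 8 0 0 0 0;0 0 0 0 0 0 0' | grep -E 'pos|contact|width'
python3 -m handwheel '0 0 5 0 0 0 0;0 0 2 0 0 0 0;0 0 0 0 0 0 0' | grep -E 'pos|contact|width'
python3 -m handwheel '0 0 0 0 0 0 .45;0 0 0 0 0 0 .45;0 0 0 0 0 0 .45;0 0 0 0 0 0 .45' | grep -E 'pos|contact|width'
python3 -m handwheel '0 0 -6 0 0 0 .45;0 0 -10 0 0 0 .45;0 0 -20 0 0 0 .45;0 0 -20 0 0 0 .45;0 0 -25 0 0 0 .45' | grep -E 'pos|contact|width'
python3 -m handwheel '0 0 -10 0 0 0 .6;0 0 0 0 0 0 .6;0 0 0 0 0 0 .6;0 0 0 0 0 0 .6;0 0 0 0 0 0 .6' | grep -E 'pos|time'
python3 - <<'E'
from h import *
im,cam=snap('wrist','w6')
tubes(cam,im,'Y',.045); tubes(cam,im,'B',.05)
E
```

```text
position: [0.6145, 0.1069, 0.0857]
contact_force: [1.3, -0.3, -1.3]
grip_width: 0.0291
position: [0.6162, 0.1073, 0.0812]
contact_force: [-1.5, -0.4, -0.4]
grip_width: 0.0296
position: [0.6161, 0.1075, 0.0812]
contact_force: [-0.0, -0.1, -0.1]
grip_width: 0.0421
position: [0.6153, 0.1074, 0.1625]
contact_force: [-0.2, -0.0, 0.3]
grip_width: 0.0421
time: 14.92
position: [0.6148, 0.1074, 0.1699]
Y px [448. 188.] 987 at [0.5918 0.2289] ang 11.5 sd [0.0078 0.01  ]
Y px [442. 233.] 394 at [0.6379 0.2335] ang 89.8 sd [0.0046 0.0079]
Y px [205. 306.] 560 at [ 0.7481 -0.0029] ang 173.7 sd [0.0042 0.0213]
Y px [437. 309.] 183 at [0.7259 0.2478] ang 14.5 sd [0.0018 0.0164]
B px [148. 100.] 424 at [ 0.5418 -0.0508] ang 102.6 sd [0.0047 0.0054]
B px [125. 115.] 189 at [ 0.5571 -0.0718] ang 47.3 sd [0.0026 0.0048]
B px [416. 190.] 1111 at [0.5965 0.1972] ang 17.8 sd [0.0086 0.0099]
B px [412. 236.] 430 at [0.6425 0.2021] ang 87.7 sd [0.0045 0.0085]
B px [266. 338.] 331 at [0.7781 0.0663] ang 33.7 sd [0.0084 0.0109]
B px [304. 336.] 393 at [0.7712 0.107 ] ang 51.2 sd [0.0095 0.011 ]
```

```bash
python3 -m handwheel '7 -31 -3 0 0 0 .7;7 -31 -3 0 0 0 .7;7 -31 -3 0 0 0 .7;7 -31 -3 0 0 0 .7;7 -31 -3 0 0 0 .7' >/dev/null
python3 -m handwheel '7 -31 -4 0 0 0 .7;7 -32 -4 0 0 0 .7;7 -32 -4 0 0 0 .7;6 -32 -3 0 0 0 .7;0 0 0 0 0 .12 .7' >/dev/null
python3 -m handwheel '0 0 0 0 0 .12 .7;0 0 0 0 0 0 .7;0 0 0 0 0 0 .7' | grep -E 'pos|rot'
python3 - <<'E'
from h import *
im,cam=snap('wrist','w7'); tubes(cam,im,'R')
E
```

```text
position: [0.5842, -0.1796, 0.2006]
tcp_rot: [[-0.992, 0.128, -0.002], [0.128, 0.992, 0.001], [0.002, 0.001, -1.0]]
R px [320. 174.] 673 at [ 0.5724 -0.1779] ang 173.9 sd [0.008  0.0095]
R px [236. 213.] 607 at [ 0.6066 -0.2831] ang 114.8 sd [0.0081 0.0094]
R px [319. 211.] 264 at [ 0.6175 -0.1843] ang 81.2 sd [0.0043 0.0078]
R px [202. 225.] 258 at [ 0.6169 -0.3272] ang 3.8 sd [0.0044 0.0081]
```

```bash
python3 -m handwheel '0 0 36 0 0 0.01 .6;0 0 36 0 0 0 .6;0 0 36 0 0 0 .6;0 0 36 0 0 0 .6;0 0 20 0 0 0 .6' >/dev/null
python3 -m handwheel '0 0 16 0 0 0 .6;0 0 0 0 0 0 .6;0 0 0 0 0 0 0;0 0 0 0 0 0 0;0 0 0 0 0 0 0' | grep -E 'pos|rot|width|contact'
python3 -m handwheel '0 0 0 0 0 0 0;0 0 0 0 0 0 0;0 0 0 0 0 0 0;0 0 0 0 0 0 0' | grep -E 'finger|pos' 
python3 -m handwheel '0 0 -20 0 0 0 0;0 0 -20 0 0 0 0;0 0 -30 0 0 0 0;0 0 -30 0 0 0 0;0 0 -40 0 0 0 0'
python3 -m handwheel '0 0 0 0 0 0 0;0 0 0 0 0 0 0'
```

```text
position: [0.585, -0.1794, 0.0223]
tcp_rot: [[-0.99, 0.14, 0.001], [0.14, 0.99, -0.0], [-0.001, -0.0, -1.0]]
contact_force: [-0.0, 0.5, -0.3]
grip_width: 0.0401
position: [0.585, -0.1796, 0.0223]
finger_force: 30.0
time: 17.68
position: [0.583, -0.1789, 0.1608]
tcp_rot: [[-0.99, 0.141, -0.004], [0.141, 0.99, 0.002], [0.005, 0.001, -1.0]]
contact_force: [0.1, -0.5, -0.7]
grip_width: 0.0293
finger_force: 30.0
time: 17.85
position: [0.5862, -0.1805, 0.1647]
tcp_rot: [[-0.99, 0.141, 0.006], [0.141, 0.99, -0.003], [-0.006, -0.002, -1.0]]
contact_force: [-0.1, 0.9, 0.0]
grip_width: 0.029
finger_force: 30.0
```

```bash
python3 -m handwheel '1 32 0 0 0 0 0;1 32 0 0 0 0 0;1 32 0 0 0 0 0;1 32 0 0 0 0 0;1 32 0 0 0 0 0' >/dev/null
python3 -m handwheel '1 32 0 0 0 0 0;1 32 0 0 0 0 0;2 32 0 0 0 0 0;1 31 0 0 0 0 0;0 0 0 0 0 -.125 0' >/dev/null
python3 -m handwheel '0 0 0 0 0 -.125 0;0 0 0 0 0 0 0;0 0 0 0 0 0 0;0 0 0 0 0 0 0'
```

```text
time: 19.02
position: [0.6147, 0.1056, 0.1606]
tcp_rot: [[-0.995, -0.104, -0.002], [-0.104, 0.995, -0.0], [0.002, 0.0, -1.0]]
contact_force: [-0.5, 0.3, -0.6]
grip_width: 0.0292
finger_force: 30.0
```

```bash
python3 -m handwheel '0 1 25 0 0 0 0;0 0 25 0 0 0 0;0 0 15 0 0 0 0;0 0 8 0 0 0 0;0 0 0 0 0 0 0' | grep -E 'pos|contact|width'
python3 -m handwheel '0 0 4 0 0 0 0;0 0 0 0 0 0 0;0 0 0 0 0 0 0' | grep -E 'pos|contact|width'
python3 -m handwheel '0 0 0 0 0 0 .45;0 0 0 0 0 0 .45;0 0 0 0 0 0 .45;0 0 0 0 0 0 .45' | grep -E 'pos|contact|width'
python3 -m handwheel '0 0 -6 0 0 0 .45;0 0 -10 0 0 0 .45;0 0 -20 0 0 0 .45;0 0 -20 0 0 0 .45;0 0 -25 0 0 0 .45' | grep -E 'pos|contact|width'
python3 -m handwheel '0 0 -10 0 0 0 .6;0 0 0 0 0 0 .6;0 0 0 0 0 0 .6;0 0 0 0 0 0 .6;0 0 0 0 0 0 .6' | grep -E 'pos|time'
python3 - <<'E'
from h import *
im,cam=snap('wrist','w8')
for c in 'YBR': tubes(cam,im,c,.048)
cv2.imwrite('pics/w8c.png',cv2.resize(im[60:260,200:520,::-1],(800,500),interpolation=cv2.INTER_CUBIC))
E
```

```text
position: [0.6151, 0.1065, 0.0874]
contact_force: [0.5, 0.1, 0.4]
grip_width: 0.0293
position: [0.6156, 0.1067, 0.0853]
contact_force: [1.3, 0.8, -0.3]
grip_width: 0.0291
position: [0.6151, 0.1069, 0.0849]
contact_force: [-0.6, 0.1, -0.3]
grip_width: 0.0415
position: [0.6146, 0.1069, 0.1665]
contact_force: [0.3, 0.2, 0.1]
grip_width: 0.0419
time: 20.85
position: [0.6142, 0.1069, 0.1739]
Y px [447. 187.] 960 at [0.5913 0.2275] ang 10.6 sd [0.0077 0.0099]
Y px [441. 232.] 375 at [0.6368 0.2319] ang 90.6 sd [0.0045 0.0076]
Y px [205. 306.] 590 at [ 0.7486 -0.0034] ang 174.3 sd [0.0045 0.0217]
Y px [437. 310.] 186 at [0.7268 0.2479] ang 14.1 sd [0.0018 0.0167]
B px [151. 101.] 410 at [ 0.5417 -0.0522] ang 104.0 sd [0.0047 0.0054]
B px [128. 116.] 181 at [ 0.5572 -0.0732] ang 46.3 sd [0.0026 0.0048]
B px [417. 190.] 977 at [0.597  0.1993] ang 8.8 sd [0.0078 0.0099]
B px [413. 235.] 384 at [0.6433 0.2042] ang 92.1 sd [0.0045 0.0078]
B px [291. 280.] 158 at [0.7073 0.0867] ang 78.8 sd [0.0046 0.0075]
B px [287. 337.] 806 at [0.7793 0.0882] ang 93.8 sd [0.0113 0.0229]
R px [385. 189.] 1096 at [0.5991 0.1691] ang 13.3 sd [0.0086 0.0101]
R px [387. 232.] 160 at [0.6422 0.1784] ang 81.6 sd [0.0026 0.0087]
```

View pics/w8c.png

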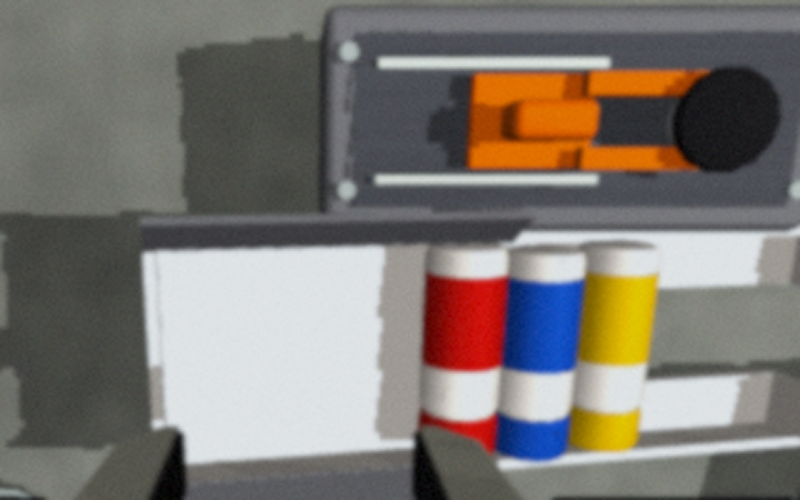

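```bash
python3 - <<'E'
from h import *
im,cam=snap('wrist')
c=lambda x,y:(200+x/2.5-.3,60+y/2.5-.3)
b=pix(cam,*c(727,119),.086);f=pix(cam,*c(557,119),.0915)
print('button',b,'fin',f,np.linalg.norm(f-b)); print(env.get_obs()['joint_positions'].round(1))
E
```

```text
button [0.51838221 0.22906125 0.086     ] fin [0.52441147 0.17503483 0.0915    ] 0.05463932398010491
[ -0.4  24.9  82.1   0.   73.1 -96.6]
```

```bash
python3 -m handwheel '20 19 0 0 0 0 .4;21 19 0 0 0 0 .4;21 20 0 0 0 0 .4;21 20 0 0 0 0 .4;0 0 0 0 0 .121 .4' >/dev/null
python3 -m handwheel '0 0 0 0 0 .121 .4;0 0 0 0 0 .121 .4;0 0 0 0 0 .121 .4;0 0 0 0 0 .121 .4;0 0 0 0 0 .121 .4' >/dev/null
python3 -m handwheel '0 0 0 0 0 .121 .4;0 0 0 0 0 .121 .4;0 0 0 0 0 .121 .4;0 0 0 0 0 .121 .4;0 0 0 0 0 .121 .4' >/dev/null
python3 -m handwheel '0 0 0 0 0 .121 .4;0 0 0 0 0 .121 .4;0 0 0 0 0 0 .4;0 0 0 0 0 0 .4'
python3 - <<'E'
from h import *
im,cam=snap('wrist','w9'); import pickle; pickle.dump(cam,open('w9.pkl','wb'))
cv2.imwrite('pics/w9c.png',cv2.resize(im[80:300,200:440,::-1],None,fx=2.5,fy=2.5,interpolation=cv2.INTER_CUBIC))
E
```

```text
time: 22.53
position: [0.524, 0.1754, 0.175]
tcp_rot: [[-0.109, 0.994, -0.001], [0.994, 0.109, -0.0], [-0.0, -0.001, -1.0]]
contact_force: [-0.8, 1.0, -0.6]
grip_width: 0.0374
finger_force: 0.0
```

View pics/w9c.png

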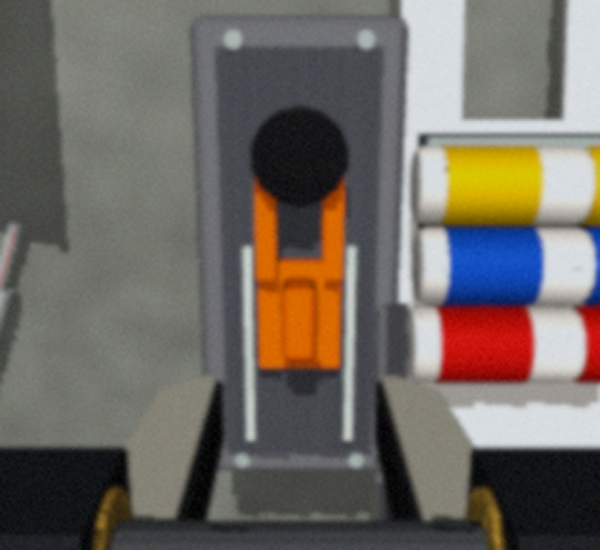

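```bash
python3 -m handwheel '0 0 20 0 0 0 .4;0 0 20 0 0 0 .4;0 0 20 0 0 0 .4;0 0 12 0 0 0 .4;0 0 6 0 0 0 .4' | grep -E 'pos|contact'
python3 -m handwheel '0 0 0 0 0 0 0;0 0 0 0 0 0 0;0 0 0 0 0 0 0;0 0 0 0 0 0 0;0 0 0 0 0 0 0'
```

```text
position: [0.5229, 0.1753, 0.0955]
contact_force: [-0.5, 0.5, 0.1]
time: 23.42
position: [0.524, 0.1755, 0.0986]
tcp_rot: [[-0.106, 0.994, -0.0], [0.994, 0.106, -0.0], [-0.0, -0.0, -1.0]]
contact_force: [-3.4, -1.2, 3.0]
grip_width: 0.0118
finger_force: 30.0
```

```bash
python3 -m handwheel '-5 0 0 0 0 0 0;-5 0 0 0 0 0 0;-5 0 0 0 0 0 0;-5 0 0 0 0 0 0;0 0 0 0 0 0 0' | grep -E 'pos|contact|width'
python3 -m handwheel '-2 0 0 0 0 0 0;-1 0 0 0 0 0 0;0 0 0 0 0 0 0' | grep -E 'pos|contact|width'
```

```text
position: [0.5263, 0.1548, 0.0986]
contact_force: [-3.9, -1.2, 5.7]
grip_width: 0.0117
position: [0.5264, 0.1534, 0.0986]
contact_force: [-4.1, 3.7, 6.1]
grip_width: 0.0118
```

```bash
python3 -m handwheel '0 0 0 0 0 0 .4;0 0 0 0 0 0 .4;0 0 0 0 0 0 .4;0 0 -10 0 0 0 .4;0 0 -20 0 0 0 .4' | grep -E 'pos|contact|width'
python3 -m handwheel '0 0 -20 0 0 0 0;20 0 0 0 0 0 0;20 0 0 0 0 0 0;20 0 0 0 0 0 0;16 0 0 0 0 0 0' | grep -E 'pos|contact|width'
python3 -m handwheel '0 0 10 0 0 0 0;0 0 10 0 0 0 0;0 0 10 0 0 0 0;0 0 10 0 0 0 0;0 0 0 0 0 0 0' | grep -E 'pos|contact|width'
python3 - <<'E'
from h import *
im,cam=snap('wrist','w10')
cv2.imwrite('pics/w10c.png',cv2.resize(im[80:340,200:440,::-1],None,fx=2.2,fy=2.2,interpolation=cv2.INTER_CUBIC))
E
```

```text
position: [0.5251, 0.1522, 0.1262]
contact_force: [0.3, -0.7, -0.2]
grip_width: 0.0364
position: [0.5189, 0.2292, 0.1487]
contact_force: [0.5, -0.2, -0.8]
grip_width: 0.0083
position: [0.517, 0.2269, 0.1047]
contact_force: [-1.2, -0.7, -0.3]
grip_width: 0.0005
```

View pics/w10c.png

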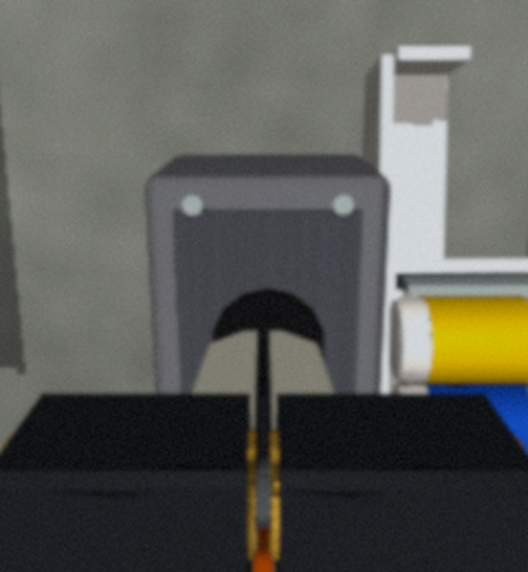

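```bash
python3 -m handwheel '0 0 3 0 0 0 0;0 0 3 0 0 0 0;0 0 3 0 0 0 0;0 0 3 0 0 0 0;0 0 2 0 0 0 0' | grep -E 'pos|contact'
python3 -m handwheel '0 0 1 0 0 0 0;0 0 0 0 0 0 0' | grep -E 'pos|contact'
python3 -m handwheel '0 0 1 0 0 0 0;0 0 0 0 0 0 0' | grep -E 'pos|contact'
python3 -m handwheel '0 0 1 0 0 0 0;0 0 0 0 0 0 0' | grep -E 'pos|contact'
```

```text
position: [0.5192, 0.2278, 0.094]
contact_force: [0.5, -3.8, 5.3]
position: [0.5192, 0.2279, 0.0929]
contact_force: [1.3, -3.7, 4.2]
position: [0.5192, 0.2279, 0.0921]
contact_force: [0.0, -3.5, 5.1]
position: [0.5192, 0.2279, 0.0911]
contact_force: [-0.0, -3.8, 5.7]
```

```bash
python3 -m handwheel '0 0 1 0 0 0 0;0 0 0 0 0 0 0' | grep -E 'pos|contact'
python3 -m handwheel '0 0 1 0 0 0 0;0 0 0 0 0 0 0' | grep -E 'pos|contact'
python3 -m handwheel '0 0 1 0 0 0 0;0 0 0 0 0 0 0' | grep -E 'pos|contact'
python3 -m handwheel '0 0 0 0 0 0 0;0 0 0 0 0 0 0;0 0 0 0 0 0 0;0 0 0 0 0 0 0;0 0 0 0 0 0 0' | grep -E 'pos|contact'
python3 -m handwheel '0 0 0 0 0 0 0;0 0 0 0 0 0 0;0 0 0 0 0 0 0;0 0 0 0 0 0 0;0 0 0 0 0 0 0' | grep -E 'pos|contact'
python3 - <<'E'
from h import *
im,cam=snap('wrist','w11')
for c in 'YBR': tubes(cam,im,c,.03)
E
```

```text
position: [0.5192, 0.2279, 0.0903]
contact_force: [0.8, -4.7, 5.7]
position: [0.5192, 0.2279, 0.0902]
contact_force: [-1.8, -4.5, 12.7]
position: [0.5193, 0.2279, 0.0901]
contact_force: [-3.8, -5.7, 18.4]
position: [0.5192, 0.2279, 0.0901]
contact_force: [-3.3, -5.8, 18.6]
position: [0.5193, 0.2279, 0.0901]
contact_force: [-2.5, -5.4, 18.8]
Y px [425. 132.] 2259 at [0.5864 0.2997] ang 3.6 sd [0.0085 0.0104]
Y px [493. 132.] 1022 at [0.6331 0.3049] ang 101.1 sd [0.0051 0.0084]
Y px [314. 307.] 151 at [0.5236 0.1516] ang 95.7 sd [0.0007 0.0148]
Y px [325. 317.] 132 at [0.5334 0.1432] ang 95.6 sd [0.001  0.0093]
Y px [278. 363.] 8128 at [0.498  0.0918] ang 6.9 sd [0.0073 0.0929]
B px [440. 274.] 444 at [0.6201 0.1923] ang 134.7 sd [0.0034 0.0078]
B px [490. 276.] 590 at [0.6602 0.1951] ang 139.4 sd [0.0043 0.0082]
B px [537. 347.] 337 at [0.7184 0.1324] ang 80.7 sd [0.0063 0.0088]
R px [483. 331.] 502 at [0.668  0.1437] ang 108.9 sd [0.0055 0.0065]
```

```bash
python3 -m handwheel '0 0 -5 0 0 0 0;0 0 -10 0 0 0 0;0 0 -20 0 0 0 0;0 0 -35 0 0 0 0;0 0 -40 0 0 0 0' | grep -E 'pos|contact'
python3 -m handwheel '16 21 0 0 0 0 .6;16 21 0 0 0 0 .6;16 22 0 0 0 0 .6;17 22 0 0 0 0 .6;0 0 0 0 0 -.121 .6' >/dev/null
python3 -m handwheel '0 0 0 0 0 -.121 .6;0 0 0 0 0 -.121 .6;0 0 0 0 0 -.121 .6;0 0 0 0 0 -.121 .6;0 0 0 0 0 -.121 .6' >/dev/null
python3 -m handwheel '0 0 0 0 0 -.121 .6;0 0 0 0 0 -.121 .6;0 0 0 0 0 -.121 .6;0 0 0 0 0 -.121 .6;0 0 0 0 0 -.121 .6' >/dev/null
python3 -m handwheel '0 0 0 0 0 -.121 .6;0 0 0 0 0 -.121 .6;0 0 0 0 0 0 .6;0 0 0 0 0 0 .6'
python3 - <<'E'
from h import *
im,cam=snap('wrist','w12')
for c in 'YBR': tubes(cam,im,c,.028 if c=='Y' else .048)
t,ct=snap('top','top12')
cv2.imwrite('pics/w12c.png',cv2.resize(im[40:300,200:520,::-1],(800,600),interpolation=cv2.INTER_CUBIC)[:,:])
import pickle; pickle.dump(cam,open('w12.pkl','wb'))
E
```

```text
position: [0.5165, 0.2284, 0.1966]
contact_force: [1.1, 0.4, -0.2]
time: 29.68
position: [0.5968, 0.3024, 0.1973]
tcp_rot: [[-0.995, -0.105, -0.001], [-0.105, 0.995, 0.0], [0.001, 0.001, -1.0]]
contact_force: [0.3, -0.4, 0.1]
grip_width: 0.0556
finger_force: 0.0
Y px [318. 176.] 828 at [0.584  0.2994] ang 3.3 sd [0.0085 0.0099]
Y px [319. 215.] 331 at [0.6299 0.3049] ang 96.8 sd [0.0046 0.0084]
Y px [205. 305.] 571 at [0.7629 0.1752] ang 173.0 sd [0.0052 0.0254]
Y px [438. 310.] 219 at [0.7393 0.4668] ang 14.6 sd [0.0024 0.0202]
B px [613.  63.] 6012 at [0.4456 0.5624] ang 17.2 sd [0.0145 0.0289]
B px [245. 180.] 887 at [0.5925 0.2243] ang 177.4 sd [0.0083 0.0097]
B px [248. 221.] 339 at [0.6377 0.2291] ang 101.1 sd [0.0043 0.0082]
R px [215. 179.] 934 at [0.5944 0.1933] ang 175.4 sd [0.0086 0.0098]
R px [219. 221.] 365 at [0.6405 0.1985] ang 104.7 sd [0.0045 0.0086]
```

View pics/w12c.png

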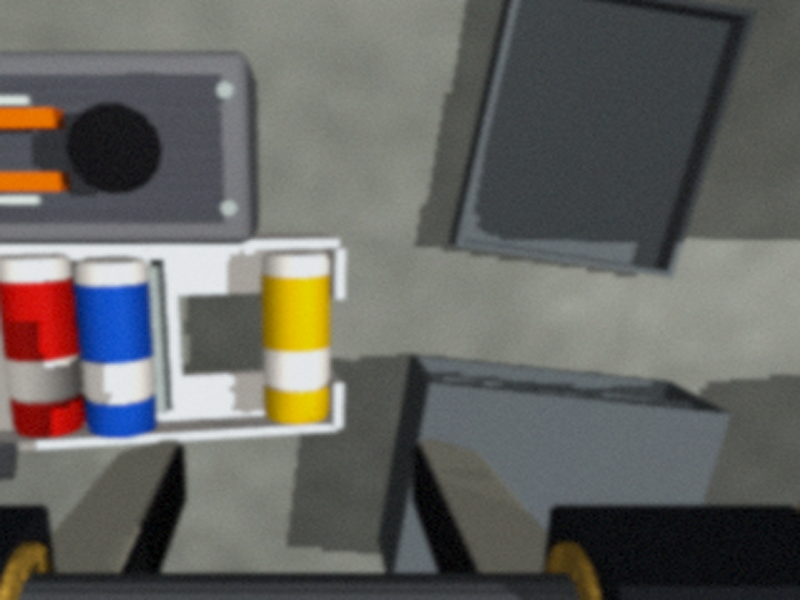

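```bash
python3 -m handwheel '1 -1 36 0 0 0 .45;0 0 36 0 0 0 .45;0 0 36 0 0 0 .45;0 0 20 0 0 0 .45;0 0 0 0 0 0 .45' | grep -E 'pos|contact|width'
python3 - <<'E'
from h import *
import pickle
cam=pickle.load(open('w12.pkl','rb')); P=lambda x,y,z:pix(cam,200+x/2.5-.3,40+y/2.3077-.3,z)
print('pillbox corner',P(412,358,.053).round(4))
a,b,c,d=[P(x,y,.016)[:2] for x,y in ((510,-2),(748,14),(670,270),(455,243))]
for p in (a,b,c,d): print(p.round(4))
print('centre',((b+d)/2).round(4),((a+c)/2).round(4),'sides',[np.linalg.norm(v).round(4) for v in (b-a,c-b,d-c,a-d)])
for v in (c-b,d-a): print('ang long',np.degrees(np.arctan2(v[1],v[0])).round(1))
E
```

```text
position: [0.5925, 0.2997, 0.0638]
contact_force: [-0.7, -1.9, 0.2]
grip_width: 0.0422
pillbox corner [0.5943 0.3488 0.053 ]
[0.4372 0.3715]
[0.4334 0.4694]
[0.5474 0.4647]
[0.5446 0.3665]
centre [0.489  0.4179] [0.4923 0.4181] sides [np.float64(0.0979), np.float64(0.1141), np.float64(0.0983), np.float64(0.1075)]
ang long -2.3
ang long -2.7
```

```bash
python3 -m handwheel '0 0 10 0 0 0 .45;0 0 10 0 0 0 .45;0 0 0 0 0 0 .45' | grep -E 'pos|contact|width'
python3 -m handwheel '0 0 10 0 0 0 .45;0 0 3 0 0 0 .45;0 0 0 0 0 0 .45' | grep -E 'pos|contact|width'
python3 -m handwheel '0 0 0 0 0 0 0;0 0 0 0 0 0 0;0 0 0 0 0 0 0;0 0 0 0 0 0 0' | grep -E 'pos|contact|width|finger'
```

```text
position: [0.5964, 0.3009, 0.0491]
contact_force: [-0.8, 0.6, -1.0]
grip_width: 0.0422
position: [0.5961, 0.3007, 0.0362]
contact_force: [-1.1, -0.1, 1.0]
grip_width: 0.042
position: [0.5968, 0.301, 0.0372]
contact_force: [-1.5, -0.4, 0.4]
grip_width: 0.0291
finger_force: 30.0
```

```bash
python3 -m handwheel '0 0 -10 0 0 0 0;0 0 -20 0 0 0 0;0 0 -30 0 0 0 0;0 0 -30 0 0 0 0;0 0 -15 0 0 0 0' | grep -E 'pos|width|finger'
python3 -m handwheel '18 25 0 0 0 0 0;18 25 0 0 0 0 0;18 25 0 0 0 0 0;18 25 0 0 0 0 0;19 27 0 0 0 0 0' >/dev/null
python3 -m handwheel '0 0 0 0 0 .075 0;0 0 0 0 0 .075 0;0 0 0 0 0 0 0;0 0 0 0 0 0 0;0 0 0 0 0 0 0'
python3 - <<'E'
from h import *
im,cam=snap('wrist','w13'); t,ct=snap('top','top13')
import pickle; pickle.dump((cam,ct),open('w13.pkl','wb'))
o=np.zeros((400,800,3),np.uint8); o[:,:480]=im[40:340,140:500,::-1].repeat(1,0) if 0 else cv2.resize(im[40:340,140:500],(480,400))[:,:,::-1]; o[:,480:]=cv2.resize(t[140:260,140:236],(320,400))[:,:,::-1]; cv2.imwrite('pics/w13c.png',o)
E
```

```text
position: [0.5979, 0.3014, 0.1466]
grip_width: 0.0294
finger_force: 30.0
time: 32.28
position: [0.4925, 0.417, 0.1421]
tcp_rot: [[-0.999, 0.04, 0.0], [0.04, 0.999, 0.0], [-0.0, 0.0, -1.0]]
contact_force: [0.2, 0.7, -0.2]
grip_width: 0.0294
finger_force: 30.0
```

View pics/w13c.png

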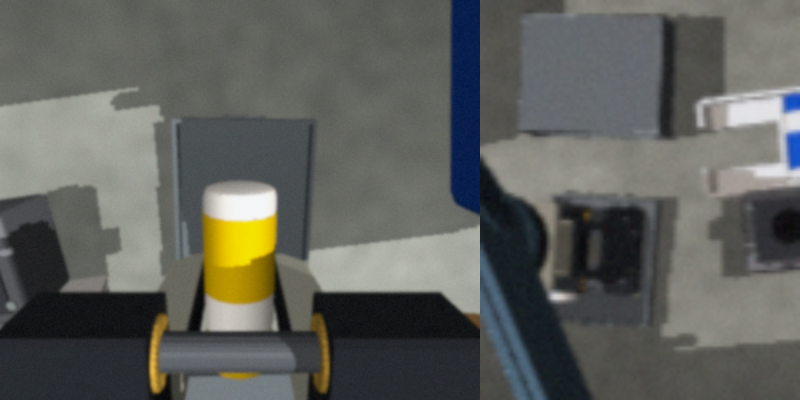

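```bash
python3 - <<'E'
from h import *
import pickle
cam,ct=pickle.load(open('w13.pkl','rb'))
print('near edge',[pix(cam,140+x/1.3333,40+118/1.3333,.016).round(4) for x in (172,315)])
q=lambda x,y:pix(ct,140+x/3.3333-.4,140+y/3.3333-.4,.016).round(4)
print('top corner near/right',q(655-480,325),'far right',q(660-480,195))
E
python3 -m handwheel '0 0 30 0 0 0 0;0 0 30 0 0 0 0;0 0 20 0 0 0 0;0 0 10 0 0 0 0;0 0 0 0 0 0 0' | grep -E 'pos|width|contact'
```

```text
near edge [array([0.4261, 0.3736, 0.016 ]), array([0.43  , 0.4713, 0.016 ])]
top corner near/right [0.4259 0.3663 0.016 ] far right [0.5484 0.3646 0.016 ]
position: [0.4909, 0.4159, 0.0489]
contact_force: [-0.5, 0.2, -0.1]
grip_width: 0.0294
```

```bash
python3 -m handwheel '2 0 8 0 0 0 0;0 2 6 0 0 0 0;0 0 0 0 0 0 0' | grep -E 'pos|width|contact'
python3 -m handwheel '0 0 4 0 0 0 0;0 0 0 0 0 0 0' | grep -E 'pos|width|contact'
python3 -m handwheel '0 0 3 0 0 0 0;0 0 0 0 0 0 0' | grep -E 'pos|width|contact'
```

```text
position: [0.4903, 0.4197, 0.0376]
contact_force: [-0.1, 0.1, -0.6]
grip_width: 0.0295
position: [0.4904, 0.4195, 0.0338]
contact_force: [-0.7, -0.6, -1.2]
grip_width: 0.0292
position: [0.4903, 0.4193, 0.0306]
contact_force: [-0.8, 0.7, -0.3]
grip_width: 0.0292
```

```bash
python3 -m handwheel '0 0 2 0 0 0 0;0 0 0 0 0 0 0' | grep -E 'pos|width|contact'
python3 -m handwheel '0 0 1 0 0 0 0;0 0 0 0 0 0 0' | grep -E 'pos|width|contact'
python3 -m handwheel '0 0 0 0 0 0 .45;0 0 0 0 0 0 .45;0 0 0 0 0 0 .45;0 0 0 0 0 0 .45;0 0 0 0 0 0 .45' | grep -E 'pos|width|contact'
python3 -m handwheel '0 0 -5 0 0 0 .45;0 0 -10 0 0 0 .45;0 0 -30 0 0 0 .45;0 0 -40 0 0 0 .45;0 0 -40 0 0 0 .45' | grep -E 'pos|width|contact'
python3 -m handwheel '0 0 0 0 0 0 .45;0 0 0 0 0 0 .45;0 0 0 0 0 0 .45' | grep -E 'pos|time'
python3 - <<'E'
from h import *
im,cam=snap('wrist','w14'); tubes(cam,im,'Y',.018)
E
```

```text
position: [0.4902, 0.4193, 0.0285]
contact_force: [0.2, -0.0, -0.0]
grip_width: 0.0291
position: [0.4903, 0.4193, 0.0275]
contact_force: [-0.7, -0.7, -0.2]
grip_width: 0.0294
position: [0.4904, 0.4194, 0.0277]
contact_force: [0.0, -0.4, 0.1]
grip_width: 0.0415
position: [0.4896, 0.4189, 0.154]
contact_force: [0.5, 1.2, 0.3]
grip_width: 0.0422
time: 34.8
position: [0.4902, 0.4193, 0.1535]
Y px [319. 181.] 986 at [0.4763 0.4192] ang 2.1 sd [0.0083 0.0098]
Y px [318. 224.] 407 at [0.5219 0.4169] ang 86.8 sd [0.0047 0.0082]
Y px [233. 306.] 563 at [0.6152 0.3167] ang 168.8 sd [0.0045 0.0235]
Y px [406. 305.] 443 at [0.6229 0.5107] ang 7.1 sd [0.0042 0.023 ]
Y px [372. 363.] 7749 at [0.7011 0.4729] ang 88.3 sd [0.01   0.1263]
```

```bash
python3 -m handwheel '-6 -33 -3 0 0 0 .4;-6 -33 -3 0 0 0 .4;-6 -33 -3 0 0 0 .4;-6 -33 -3 0 0 0 .4;-6 -33 -3 0 0 0 .4' >/dev/null
python3 -m handwheel '-6 -33 -3 0 0 0 .4;-6 -33 -3 0 0 0 .4;-5 -33 -3 0 0 0 .4;0 0 0 0 0 .119 .4;0 0 0 0 0 .119 .4' >/dev/null
python3 -m handwheel '0 0 0 0 0 .119 .4;0 0 0 0 0 .119 .4;0 0 0 0 0 .119 .4;0 0 0 0 0 .119 .4;0 0 0 0 0 .119 .4' >/dev/null
python3 -m handwheel '0 0 0 0 0 .119 .4;0 0 0 0 0 .119 .4;0 0 0 0 0 .119 .4;0 0 0 0 0 .119 .4;0 0 0 0 0 .119 .4' >/dev/null
python3 -m handwheel '0 0 0 0 0 0 .4;0 0 0 0 0 0 .4'
```

```text
time: 36.68
position: [0.5254, 0.1535, 0.1753]
tcp_rot: [[-0.104, 0.995, -0.003], [0.995, 0.104, -0.0], [0.0, -0.003, -1.0]]
contact_force: [0.4, -0.2, 0.3]
grip_width: 0.0375
finger_force: 0.0
```

```bash
python3 -m handwheel '0 1 20 0 0 0 .4;0 0 20 0 0 0 .4;0 0 20 0 0 0 .4;0 0 12 0 0 0 .4;0 0 5 0 0 0 .4' | grep -E 'pos|contact'
python3 -m handwheel '0 0 0 0 0 0 0;0 0 0 0 0 0 0;0 0 0 0 0 0 0;0 0 0 0 0 0 0;0 0 0 0 0 0 0' | grep -E 'pos|contact|width|finger'
python3 -m handwheel '5 0 0 0 0 0 0;5 0 0 0 0 0 0;5 0 0 0 0 0 0;5 0 0 0 0 0 0;0 0 0 0 0 0 0' | grep -E 'pos|contact|width'
python3 -m handwheel '2 0 0 0 0 0 0;1 0 0 0 0 0 0;0 0 0 0 0 0 0' | grep -E 'pos|contact|width'
```

```text
position: [0.5253, 0.1535, 0.0969]
contact_force: [-0.5, -0.4, -1.0]
position: [0.5264, 0.1536, 0.1005]
contact_force: [-5.4, -0.7, 2.6]
grip_width: 0.0117
finger_force: 30.0
position: [0.5242, 0.1742, 0.1004]
contact_force: [-5.8, 1.4, 6.4]
grip_width: 0.0114
position: [0.524, 0.1757, 0.1004]
contact_force: [-4.3, -4.9, 6.1]
grip_width: 0.0111
```

```bash
python3 -m handwheel '1 0 0 0 0 0 0;0 0 0 0 0 0 0' | grep -E 'pos|contact|width'
python3 -m handwheel '0 0 0 0 0 0 .4;0 0 0 0 0 0 .4;0 0 0 0 0 0 .4;0 0 -15 0 0 0 .4;0 0 -30 0 0 0 .4' >/dev/null
python3 -m handwheel '0 0 -40 0 0 0 .4;0 0 -40 0 0 0 .4;0 0 -40 0 0 0 .4;-15 0 -30 0 0 0 .4;0 0 0 0 0 0 .4' | grep -E 'pos|time'
python3 - <<'E'
from h import *
im,cam=snap('wrist','w15'); t,ct=snap('top'); s,cs=snap('side')
for c in 'YBR': tubes(cam,im,c,.045)
o=np.zeros((600,800,3),np.uint8)
o[:300,:400]=cv2.resize(im[60:300,160:480],(400,300)); o[:300,400:]=cv2.resize(t[120:270,150:350],(400,300)); o[300:,:480]=cv2.resize(s[60:360,160:640],(480,300))
cv2.imwrite('pics/fin.png',o[:,:,::-1])
E
```

```text
position: [0.524, 0.1758, 0.1004]
contact_force: [-6.1, -7.9, 7.0]
grip_width: 0.0115
time: 39.18
position: [0.5299, 0.1619, 0.3024]
Y px [239. 307.] 252 at [ 0.4285 -0.0673] ang 88.6 sd [0.0028 0.0287]
Y px [400. 316.] 202 at [ 0.688  -0.0597] ang 97.3 sd [0.0028 0.0193]
Y px [360. 363.] 8237 at [ 0.6372 -0.1589] ang 5.7 sd [0.0144 0.1817]
B px [367. 131.] 498 at [0.5928 0.2253] ang 3.6 sd [0.008  0.0093]
B px [400. 131.] 218 at [0.6377 0.23  ] ang 98.6 sd [0.0042 0.0079]
B px [453. 236.] 548 at [0.744  0.0865] ang 113.0 sd [0.0132 0.0236]
B px [484. 247.] 139 at [0.7941 0.0726] ang 66.6 sd [0.0076 0.0131]
R px [365. 153.] 484 at [0.5944 0.1955] ang 2.0 sd [0.0081 0.0093]
R px [399. 153.] 221 at [0.6402 0.2004] ang 100.4 sd [0.0044 0.0081]
```

View pics/fin.png

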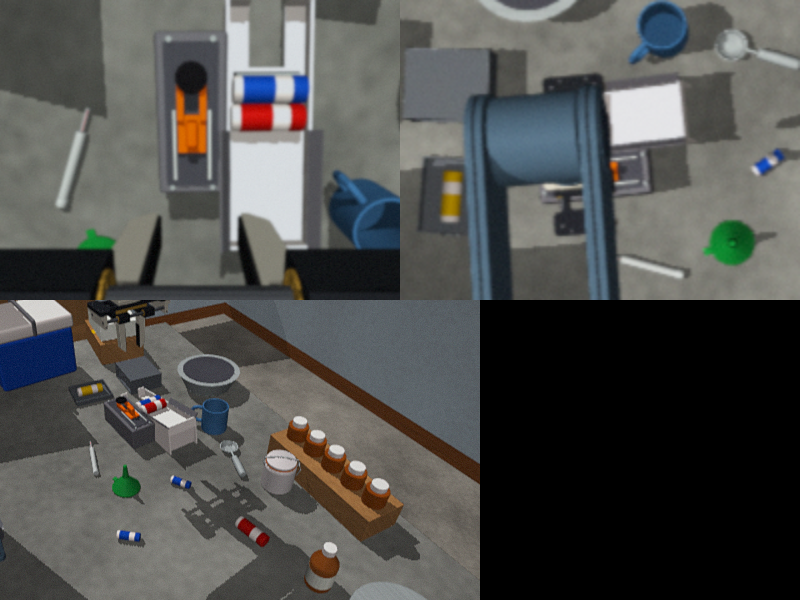

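```bash
python3 -c "
from workcell import env
print(env.job_done())"
```

```text
the job is handed in; nothing more can be done
None
```

The job is handed in at about 39 s of the 208 s allowed, and the score was not shown: the yellow tube lies flat in the grey tray, blue then red are in the magazine (no green was out), and the child-lock tab is fully back.

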